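Tighten a lap disc on a free-running spindle

ROBOT

A 6-joint arm with a two-finger parallel gripper is mounted at the origin on the work surface. World frame = base frame: x ahead of the robot, y to its left, z up, the work surface at z = 0. Lengths are in m, angles in degrees, forces in N, time in s.
With the tool pointing down it reaches from about 0.325 to 1 m from the base axis. Payload 5.1 kg.
Tool frame: the origin (TCP) lies midway between the tips of the shut fingers; the grasp point (between the pads) lies 19 mm behind it; z points along the fingers, y is the direction in which the jaws open and shut (so a half turn about z gives the same grasp; the last joint's range is limited). The gripper opens to 85 mm and grips with 20 to 120 N. Pads are 22 mm wide; open, the fingers measure 114 mm over their backs; the gripper's body (76 mm by 85 mm) begins 54 mm behind the grasp point. The pads swing forward as they close: fully open they stand 13 mm farther back than shut.
Start: joints at [62.361, 7.093, 94.555, -0, 78.352, -4.733], TCP at [0.253, 0.599, 0.231] pointing down, gripper open.
Joint ranges: [-149.61, 149.61], [-58.7, 133.49], [1.44, 155.28], [-77.14, 257.14], [18.33, 153.61], [-166.67, 166.67]. Speed limits (degrees/s): [147.25, 147.25, 180, 180, 180, 180].

INTERFACE

Orientations are given as a 3x3 rotation matrix whose columns are the frame's x, y, z axes.
In Python, from bench import robot gives the robot as it stands.
- The arm moves only by the shell command python3 -m inch 'ROWS' [FORCE]. ROWS is a JSON object of lists of equal length, an entry for each row: "twist": the turn, a rotation vector about the tool's x, y, z in degrees, a list of three; "offset": the shift along the tool's x, y, z in m, a list of three; "grip": the opening, from 0 (shut) to 1 (fully open). In form: {"twist": [[wx, wy, wz], ...], "offset": [[x, y, z], ...], "grip": [grip, ...]}. A call has 1 to 10 rows; each row is the pose to reach, as a shift and turn from the pose measured when the call began, along the tool's axes at that moment; what a row does not reach only later rows make up. A row lasts 1/8 s, in which the tool goes at most 62.5 mm and 10.7 degrees, less where a joint would pass 70% of its speed; a pose out of reach is approached as far as the arm can. A call with a gripper value outside its range is refused whole. The fingers move at their own pace and stop on an object; FORCE is the grip in N (left out, the last holds). Time passes only in rows, so rows that repeat a pose let the fingers close. It gives the time, the measured TCP pose, the force and the opening at its end, in the units of the state.
- robot.state(): the state, without advancing time (a new reading comes with each control period).
- robot.grab_frame(name): name is "scene" or "top"; returns a dict with "image" (420x560x3 uint8, blue, green, red), "range_z" (420x560 float32, m along the optical axis (not along the pixel's ray), 0 where there is no reading), "K" (3x3 intrinsics, pixels), "R" (3x3) and "t" (3): a world point X has camera coordinates R X + t. Camera axes: x right, y down, z forward; pixel columns grow to the right and rows downward; lengths in m; the calibration is good to about 2 mm. A picture is of the moment at which its call begins.
- robot.hand_in(): hands the job in, once; it reports no verdict.
Trained networks look in a picture, given as the dict that the camera call returned (one of the last four; its "shot" number tells which), for a name from the list of things; names that differ only in an ending like _2 or _b are one class to them, and where a whole thing is asked for, a point or a joint stands for the part that bears it (a point fixed in the world has none). Each returns a list of dicts, best first, with "conf" (0 to 1); they miss things now and then, are a little off and sometimes report something else, mostly with a low value. They report only what shows in the picture. A call takes as long as a camera call.
- robot.recognise(picture, name): "centre" ([x, y, z] in m, in the coordinates of the camera as it stood for that picture, good to about 4 mm: the middle of the surface that is visible of it).
- robot.cut_out(picture, name): "pixels" (420x560 bool, what is visible of it).
- robot.mark_of(picture, name): "centre" ([x, y, z] in m, in the coordinates of the camera as it stood for that picture, good to about 4 mm: a listed point, or the origin of a listed thing).
The state is a dict: "t": time; "q": joint angles; "dq": joint speeds; "joint_efforts": joint torques, N m; "eef_pos": TCP position; "tcp_rot": TCP orientation; "ft_force": force on the tool from outside, world axes, zero at the start; "torque": the same for the moment, N m; "opening": opening from 0.0 (shut) to 1.0 (fully open).
Only numpy, scipy, OpenCV 4.12 (cv2) and the standard library are available. Lean on these libraries where they do the work, as an engineer would, in place of code of your own. Each camera call takes 0.05 s, during which the arm holds its last target. There are 200 camera calls.

TASK

The lap disc on the flat-lap sharpener has come loose, and its platter turns freely with the clamping knob. Push the spindle-lock bolt fully home into the platter, tighten the T-shaped clamping knob clockwise right up to its stop, then draw the lock bolt fully back out so that the machine can run. Leave the other things on the bench where they are.

Things in the scene. Friction and masses are not known exactly. Their poses are not given: they have to be found in the camera images.
- sharpener: Flat-lap sharpener, fixed on the bench: white housing 240 x 240 mm, 84 mm high, grey splash pan (208 mm wide, rim at height 108 mm), toothed platter with a dark lap disc. Origin on the bench under the vertical spindle axis; z up, -x the side with dial and switch. On its -y side a bracket reaches 210 mm from the spindle axis; its two guide blocks (tops at height 142 mm) carry the lock bolt.
- platter (a joint): Turn of the aluminium platter on the spindle (rad, counter-clockwise from above positive, endless, nearly no friction, starts at any angle). 148 mm across, 118 to 138 mm above the bench; the 104 mm lap disc on it has its top at height 143 mm. Its rim has 12 round-nosed teeth, 16 mm wide; the slots between them take the lock bolt: one faces the bolt squarely at 0 and at every pi/6.
- clamp_knob (a joint): Turn of the clamping knob on the spindle thread relative to the platter (rad, clockwise from above positive): 0 slackest, 1.7 hard stop, fully tight. Starts between 0.4 and 0.8, stays where it is left. The thread drags with about 0.25 N m, far more than the spindle bearings: with the spindle not locked, platter and knob go round together and nothing is tightened.
- knob_grip (a point): Centre of the clamping knob's T-bar, on the spindle axis, 179 mm above the bench. The black bar is 70 mm long (along this point's x), 16 mm thick (along its y: the flat sides to grip) and 28 mm high (165 to 193 mm above the bench). Under it are a 32 mm round boss and a 44 mm flange that presses on the lap disc.
- lock_bolt (a joint): Travel of the 12 mm steel spindle-lock bolt (m): 0 drawn back, 0.034 fully home, nose deep in a slot. It slides level, straight towards the spindle axis (the sharpener's +y). Starts between 0 and 0.006, stays where left, takes about 4 N. The round nose reaches the teeth at about 0.014: off-centre on a tooth it wedges the platter round into a slot; within 1.5 mm of a tooth's middle it stops: turn the platter a little.
- bolt_grip (a point): Grip point of the bolt's handle, 172 mm above the bench: an upright black cylinder 20 mm across, from 144 to 196 mm above the bench, fixed on the bolt. It stands on the sharpener's -y side, 161 mm from the spindle axis when the bolt is fully drawn back, 127 mm when it is home. The point's axes are those of the sharpener.
- nipper: Steel nail nipper, 120 mm long and 11 mm thick, lying on the bench beyond the sharpener's +y side; origin at its pivot, on the bench. Bystander.
- oil_bottle: White plastic oil bottle, 46 mm across, 130 mm tall, standing near the corner of the sharpener between its +x and -y sides; origin at the centre of its underside. Bystander.
- spare_disc: Spare steel lap disc with a centre hole, 104 mm across, 5 mm thick, lying flat near the corner of the sharpener between its +x and +y sides; origin at the centre of its underside. Bystander.
- brush: Bench brush, 170 mm long, lying on the bench behind the sharpener, on its +x side; origin on its underside. Bystander.

How it is judged (in metres and radians):
On the way, in this order (a step that is already met when the one before it is completed fails the run):
1. the lock bolt is pushed home into the platter (value of joint lock_bolt above 0.028 m), for 0.2 s.
2. the clamping knob is tightened to its stop while the bolt is home (value of joint clamp_knob above 1.6 rad and value of joint lock_bolt above 0.026 m), for 0.2 s.
At the end, for the whole second after the job is handed in: the clamping knob is within 0.1 rad (6 degrees) of its stop (joint above 1.6), and the lock bolt is drawn back to within 8 mm of its rear stop, clear of the platter (value of joint clamp_knob above 1.6 rad and value of joint lock_bolt below 0.008 m); the robot touches nothing.
It fails at once if a bystander (nipper, oil bottle, spare disc or brush) is moved by more than 30 mm (distance of any of nipper, oil_bottle, spare_disc, brush from where it was at the start of the episode above 0.03 m).
It also fails if it takes over 58 s, if anything falls off the work surface, if the arm or the gripper's body presses on something with over 40 N, if the wrist force passes 120 N, or if a joint passes its speed limit or range.

## Working session

There is one attempt and no reset: what is moved stays moved. The work goes in short steps, Python scripts to look and compute and a shell command to move; the robot and the scene stay as the last step left them, time stands still between calls to the robot, and variables do not carry over. Pictures are saved under pics/ and viewed, on a budget of 10 in all, crops included, one or two more only if the job needs it, and the job is handed in when it is done.

```bash
ls; mkdir -p pics; cat > h.py <<'E'
import numpy as np, cv2
from bench import robot
def world(p,f): return np.array(f["R"]).T@(np.array(p)-np.array(f["t"]))
def show(f,n): cv2.imwrite("pics/"+n,f["image"])
E
python3 - <<'E'
from h import *
for c in ("scene","top"):
    f=robot.grab_frame(c); show(f,c+"1.png")
    for n in ("sharpener","knob_grip","bolt_grip","oil_bottle","spare_disc","nipper","brush"):
        r=robot.mark_of(f,n)
        print(c,n,[(np.round(world(d["centre"],f),4).tolist(),round(d["conf"],2)) for d in r[:2]])
    print(np.round(-f["R"].T@f["t"],3))
s=robot.state();print(s)
E
```

```text
pics
scene sharpener [([0.503, 0.1488, 0.0045], 0.96)]
scene knob_grip [([0.5017, 0.1488, 0.1765], 0.75)]
scene bolt_grip [([0.5, 0.1485, 0.1779], 0.72), ([0.4817, -0.0096, 0.1711], 0.61)]
scene oil_bottle [([0.6497, -0.0282, 0.0009], 0.91)]
scene spare_disc [([0.6821, 0.331, 0.0003], 0.96)]
scene nipper [([0.5003, 0.3896, -0.0014], 0.56)]
scene brush []
[ 1.376 -0.39   0.899]
top sharpener [([0.5033, 0.1521, 0.0004], 0.67)]
top knob_grip [([0.5041, 0.1491, 0.1791], 0.62), ([0.4804, -0.0066, 0.1725], 0.29)]
top bolt_grip [([0.4847, -0.0034, 0.1709], 0.85)]
top oil_bottle [([0.6523, -0.0327, 0.0023], 0.95), ([0.5038, 0.1515, 0.0022], 0.44)]
top spare_disc [([0.6806, 0.3345, -0.0054], 0.86)]
top nipper [([0.4985, 0.3924, 0.0025], 0.82)]
top brush [([0.6835, 0.1294, -0.002], 0.59)]
[0.457 0.108 1.167]
{'t': 0.8, 'q': array([ 6.23596698e+01,  7.09067476e+00,  9.45537584e+01, -4.14617149e-04,
        7.83508648e+01, -4.73142536e+00]), 'dq': array([ 0.0039422 , -0.01002416,  0.00786359,  0.01014609,  0.05474721,
        0.09445256]), 'joint_efforts': array([ 3.95234320e-04, -4.23544586e+01, -3.65736437e+01, -1.63636332e-04,
        7.43820838e-04,  3.39474070e-06]), 'eef_pos': array([0.2530416 , 0.59872827, 0.23136611]), 'tcp_rot': array([[-9.21125486e-01,  3.89265767e-01,  4.43506772e-05],
       [ 3.89265769e-01,  9.21125483e-01,  6.94126018e-05],
       [-1.38325894e-05,  8.12019170e-05, -9.99999997e-01]]), 'ft_force': array([ 0.3764203 ,  0.84954526, -1.10431583]), 'torque': array([-0.01526722,  0.00527099, -0.00838438]), 'opening': 0.9993750105797129}
```

```bash
python3 - <<'E'
from h import *
f=robot.grab_frame("top")
K=np.array(f["K"])
def px(X): p=K@(f["R"]@np.array(X)+f["t"]); return p[:2]/p[2]
# point cloud
z=f["range_z"]; v,u=np.mgrid[:420,:560]
P=np.stack([(u-K[0,2])/K[0,0]*z,(v-K[1,2])/K[1,1]*z,z],-1)-f["t"]
W=P@f["R"]   # R^T p
top=lambda c,r,lo,hi:(np.hypot(W[...,0]-c[0],W[...,1]-c[1])<r)&(W[...,2]>lo)&(W[...,2]<hi)&(z>0)
for nm,c,r,lo,hi in(("knob",(.503,.15),.05,.183,.205),("bolt",(.484,-.006),.03,.18,.21),("disc",(.503,.15),.1,.139,.15)):
    m=top(c,r,lo,hi); Q=W[m]; print(nm,m.sum(),Q.mean(0),Q.min(0),Q.max(0))
    if m.sum()>4: print(cv2.minAreaRect((Q[:,:2]*1000).astype(np.float32)))
a,b=px([.503,.15,.14]),px([.484,-.006,.17]); print(a,b)
cx,cy=((a+b)/2).astype(int)
y0,x0=max(cy-110,0),max(cx-110,0)
im=f["image"][y0:y0+220,x0:x0+220]; print(x0,y0)
t=cv2.resize(im,(600,600),interpolation=cv2.INTER_CUBIC); cv2.imwrite("pics/topcrop.png",t)
E
```

```text
knob 266 [0.50175731 0.151454   0.19240929] [0.47533706 0.12235371 0.18376366] [0.52878661 0.17910418 0.19911591]
((501.6468505859375, 151.4268035888672), (69.41728210449219, 14.11623477935791), 46.04904556274414)
bolt 83 [ 0.48048302 -0.00706815  0.19443307] [ 0.47112604 -0.01805698  0.18080975] [0.48899446 0.00190572 0.19939156]
((480.6160888671875, -7.5784912109375), (18.53319549560547, 18.692955017089844), 30.332815170288086)
disc 1917 [0.50093962 0.14510293 0.14282379] [0.42870592 0.05165972 0.13900196] [0.57311841 0.22400103 0.14994805]
((495.1611633300781, 143.7144317626953), (156.67620849609375, 142.0179901123047), 45.724308013916016)
[251.37732961 263.13545952] [326.91515623 272.77306537]
179 157
```

View pics/topcrop.png

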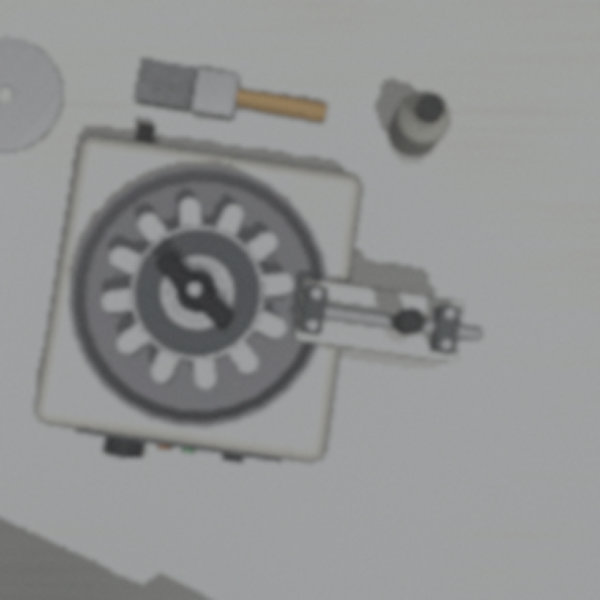

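View pics/scene1.png

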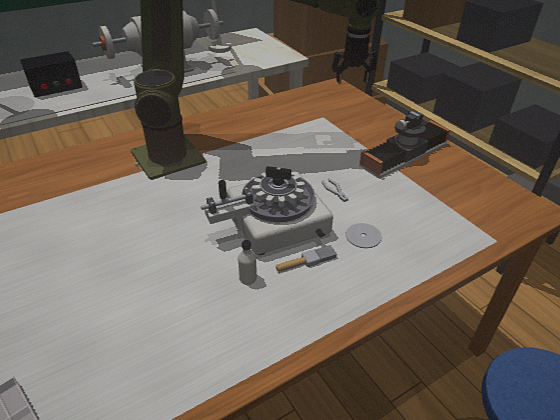

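The top crop shows the knob at about (195,290), with its bar running from upper left to lower right at roughly 46° in the world. The bolt handle is at (408,321). A slot between the teeth at (280,283) and (272,323) faces the bolt. The scene view shows nothing in the way above the sharpener, so I'm moving above the bolt handle with the jaws along the bolt axis.

```bash
python3 -m inch '{"twist":[[0,0,-5],[0,0,-10],[0,0,-15.3],[0,0,-15.3],[0,0,-15.3],[0,0,-15.3],[0,0,-15.3],[0,0,-15.3],[0,0,-15.3],[0,0,-15.3]],"offset":[[-0.0445,-0.047,-0.03],[-0.089,-0.094,-0.03],[-0.1336,-0.141,-0.03],[-0.178,-0.188,-0.03],[-0.223,-0.235,-0.03],[-0.267,-0.282,-0.03],[-0.312,-0.329,-0.03],[-0.356,-0.376,-0.03],[-0.4,-0.423,-0.03],[-0.4453,-0.4696,-0.03]],"grip":[1,1,1,1,1,1,1,1,1,1]}' 60
cat >> h.py <<'E'
def go(target,yaw):
    "print offset & twist z to bring the TCP to target with tool y at world angle yaw (deg)"
    s=robot.state(); R=s["tcp_rot"]; a=np.degrees(np.arctan2(R[1,1],R[0,1]))
    print("t",round(s["t"],2),"pos",s["eef_pos"].round(4),"yaw",a.round(2),"off",(R.T@(np.array(target)-s["eef_pos"])).round(4),"tw",round(-(yaw-a),2),"F",s["ft_force"].round(1),"M",s["torque"].round(2),"op",round(s["opening"],3),"q",s["q"].round(0))
E
python3 -c "
from h import *
go([.4806,-.0072,.154],82.4)"
```

```text
t: 2.1
eef_pos: [0.4708, 0.017, 0.2618]
tcp_rot: [[-0.991, 0.133, 0.002], [0.133, 0.991, 0.0], [-0.002, 0.0, -1.0]]
ft_force: [0.0, 0.0, -0.6]
opening: 1.0
t 2.1 pos [0.4708 0.017  0.2618] yaw 82.38 off [-0.0128 -0.0227  0.1079] tw -0.02 F [ 0.   0.  -0.6] M [0.02 0.   0.02] op 1.0 q [ -4. -17. 115.   0.  83. -87.]
```

```bash
python3 -m inch '{"twist":[[0,0,0],[0,0,0],[0,0,0],[0,0,0],[0,0,0],[0,0,0]],"offset":[[-0.0128,-0.0227,0],[-0.0128,-0.0227,0.01],[-0.0128,-0.0227,0.04],[-0.0128,-0.0227,0.075],[-0.0128,-0.0227,0.107],[-0.0128,-0.0227,0.107]],"grip":[1,1,1,1,1,1]}'
python3 -c "
from h import *
go([.4806,-.0072,.154],82.4)
f=robot.grab_frame('scene');cv2.imwrite('pics/s2.png',cv2.resize(f['image'][130:280,150:350],(800,600)))"
```

```text
t: 2.85
eef_pos: [0.4779, -0.0057, 0.1514]
tcp_rot: [[-0.991, 0.131, -0.005], [0.131, 0.991, 0.001], [0.006, 0.001, -1.0]]
ft_force: [0.1, -0.3, 0.0]
opening: 1.001
t 2.85 pos [ 0.4779 -0.0057  0.1514] yaw 82.47 off [-0.0029 -0.0011 -0.0026] tw 0.07 F [ 0.1 -0.3  0. ] M [ 0.02 -0.02  0.  ] op 1.001 q [ -7. -11. 120.   0.  71. -90.]
```

View pics/s2.png

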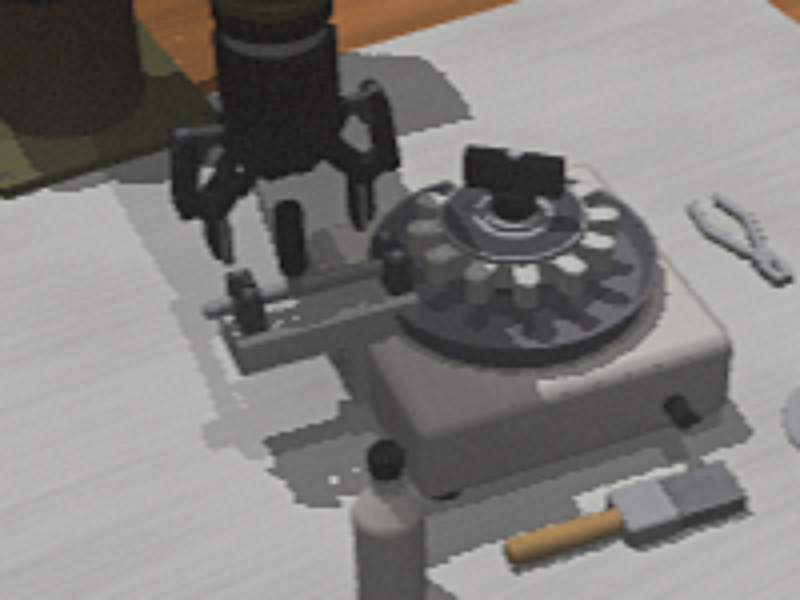

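The handle at (288,240) stands midway between the fingers at (215,230) and (362,195). I'm closing on it.

```bash
python3 -m inch '{"twist":[[0,0,0],[0,0,0],[0,0,0],[0,0,0],[0,0,0],[0,0,0]],"offset":[[-0.0025,0.0005,0],[-0.0025,0.0005,0],[-0.0025,0.0005,0],[-0.0025,0.0005,0],[-0.0025,0.0005,0],[-0.0025,0.0005,0]],"grip":[0,0,0,0,0,0]}' 40
python3 -c "
from h import *
go([.4806,-.0072,.154],82.4)"
```

```text
t: 3.65
eef_pos: [0.4824, -0.0063, 0.1547]
tcp_rot: [[-0.991, 0.131, -0.0], [0.131, 0.991, -0.0], [0.0, -0.0, -1.0]]
ft_force: [-1.5, -1.6, 5.4]
opening: 0.22
t 3.65 pos [ 0.4824 -0.0063  0.1547] yaw 82.46 off [ 0.0017 -0.0011  0.0007] tw 0.06 F [-1.5 -1.6  5.4] M [-0.38  0.28  0.02] op 0.22 q [ -7. -11. 120.  -0.  71. -90.]
```

```bash
python3 -m inch '{"twist":[[0,0,0],[0,0,0],[0,0,0],[0,0,0],[0,0,0],[0,0,0],[0,0,0],[0,0,0]],"offset":[[0,0.006,0],[0,0.012,0],[0,0.016,0],[0,0.021,0],[0,0.026,0],[0,0.032,0],[0,0.034,0],[0,0.034,0]],"grip":[0,0,0,0,0,0,0,0]}'
python3 -c "
from h import *
go([.4806,-.0072,.154],82.4)"
```

```text
t: 4.65
eef_pos: [0.4866, 0.0253, 0.1547]
tcp_rot: [[-0.991, 0.131, -0.001], [0.131, 0.991, -0.006], [0.001, -0.006, -1.0]]
ft_force: [-3.7, -14.3, 4.6]
opening: 0.22
t 4.65 pos [0.4866 0.0253 0.1547] yaw 82.48 off [ 0.0017 -0.033   0.0009] tw 0.08 F [ -3.7 -14.3   4.6] M [-1.85  0.49  0.02] op 0.22 q [ -3. -10. 119.  -0.  71. -86.]
```

```bash
python3 -m inch '{"twist":[[0,0,0],[0,0,0],[0,0,0]],"offset":[[0,0.003,0],[0,0.004,0],[0,0.004,0]],"grip":[0,0,0]}'
python3 -c "
from h import *
go([.4806,-.0072,.154],82.4)"
```

```text
t: 5.03
eef_pos: [0.4866, 0.0253, 0.1547]
tcp_rot: [[-0.991, 0.131, -0.003], [0.131, 0.991, -0.015], [0.001, -0.015, -1.0]]
ft_force: [-5.3, -21.7, 6.0]
opening: 0.221
t 5.03 pos [0.4866 0.0253 0.1547] yaw 82.47 off [ 0.0017 -0.033   0.0012] tw 0.07 F [ -5.3 -21.7   6. ] M [-2.57  0.62 -0.  ] op 0.221 q [ -3. -10. 119.  -1.  71. -85.]
```

Home against the stop: it doesn't move under 22 N. I'm releasing and rising.

```bash
python3 -m inch '{"twist":[[0,0,0],[0,0,0],[0,0,0],[0,0,0],[0,0,0],[0,0,0],[0,0,0],[0,0,0]],"offset":[[0,0,0],[0,0,0],[0,0,0],[0,0,0],[0,0,-0.03],[0,0,-0.07],[0,0,-0.11],[0,0,-0.11]],"grip":[0.8,0.8,0.8,0.8,0.8,0.8,0.8,0.8]}'
python3 - <<'E'
from h import *
f=robot.grab_frame("top"); K=np.array(f["K"]); z=f["range_z"]; v,u=np.mgrid[:420,:560]
W=(np.stack([(u-K[0,2])/K[0,0]*z,(v-K[1,2])/K[1,1]*z,z],-1)-f["t"])@f["R"]
m=(np.hypot(W[...,0]-.5018,W[...,1]-.1513)<.045)&(W[...,2]>.183)&(W[...,2]<.205)&(z>0)
Q=W[m];print(m.sum(),cv2.minAreaRect((Q[:,:2]*1000).astype(np.float32)),Q.mean(0))
w,V=np.linalg.eigh(np.cov(Q[:,:2].T)); print("bar angle",np.degrees(np.arctan2(V[1,1],V[0,1]))%180)
cv2.imwrite("pics/t3.png",cv2.resize(f["image"][157:377,179:399],(600,600),interpolation=cv2.INTER_CUBIC))
go([.5018,.1513,.165],136)
E
```

```text
t: 6.02
eef_pos: [0.489, 0.0272, 0.2693]
tcp_rot: [[-0.991, 0.131, 0.005], [0.131, 0.991, -0.015], [-0.007, -0.014, -1.0]]
ft_force: [0.2, 0.3, 0.2]
opening: 0.8
269 ((501.70941162109375, 151.4193572998047), (69.61622619628906, 14.13481330871582), 46.121788024902344) [0.50164684 0.15138258 0.19228766]
bar angle 46.165936346043566
t 6.08 pos [0.4879 0.0272 0.2667] yaw 82.49 off [0.0027 0.1264 0.0998] tw -53.51 F [-0.3  0.  -0.2] M [ 0.05  0.03 -0.01] op 0.803 q [ -3. -15. 112.  -1.  83. -85.]
```

View pics/t3.png

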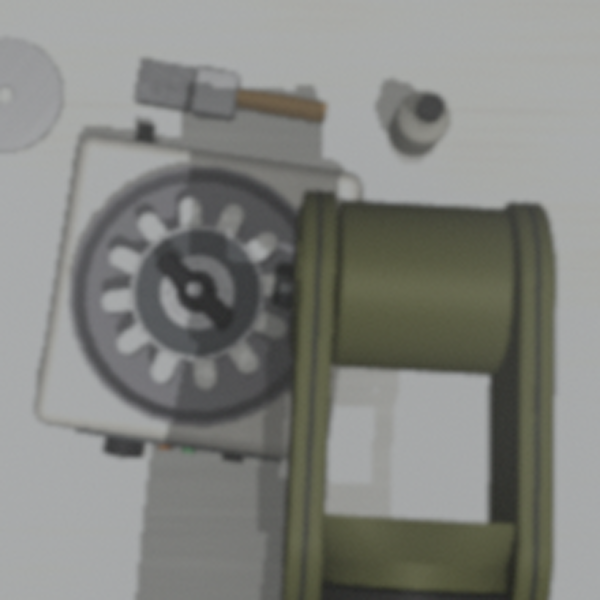

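The bolt handle is partly hidden by the arm, around (285,285). The bar is unchanged at 46.1°, centred at about (195,290). I'm now working out an exact upright pose over the knob.

```bash
cat >> h.py <<'E'
from scipy.spatial.transform import Rotation as Ro
def go(target,yaw):
    s=robot.state(); R=s["tcp_rot"]; y=np.radians(yaw); yv=np.array([np.cos(y),np.sin(y),0]); zv=np.array([0,0,-1.])
    D=np.stack([np.cross(yv,zv),yv,zv],1)
    print("t",round(s["t"],2),"pos",s["eef_pos"].round(4),"yaw",np.degrees(np.arctan2(R[1,1],R[0,1])).round(2),"off",(R.T@(np.array(target)-s["eef_pos"])).round(4),"tw",Ro.from_matrix(R.T@D).as_rotvec(degrees=True).round(2),"F",s["ft_force"].round(1),"M",s["torque"].round(2),"op",round(s["opening"],3),"q",s["q"].round(0))
E
python3 -c "
from h import *
go([.5018,.1513,.26],136.1)"
```

```text
t 6.08 pos [0.4879 0.0272 0.2667] yaw 82.49 off [0.0024 0.125  0.0048] tw [ -0.84  -0.26 -53.61] F [-0.3  0.  -0.2] M [ 0.05  0.03 -0.01] op 0.803 q [ -3. -15. 112.  -1.  83. -85.]
```

```bash
python3 -m inch '{"twist":[[0,0,-10],[0,0,-20],[0,0,-30],[-0.8,-0.3,-40],[-0.84,-0.26,-50],[-0.84,-0.26,-53.6],[-0.84,-0.26,-53.6],[-0.84,-0.26,-53.6]],"offset":[[0,0.03,0],[0,0.06,0],[0.001,0.09,0.002],[0.0024,0.115,0.004],[0.0024,0.125,0.0048],[0.0024,0.125,0.0048],[0.0024,0.125,0.0048],[0.0024,0.125,0.0048]],"grip":[1,1,1,1,1,1,1,1]}'
python3 -c "
from h import *
go([.5018,.1514,.161],136.1)"
```

```text
t: 7.08
eef_pos: [0.5014, 0.1513, 0.259]
tcp_rot: [[-0.694, -0.72, -0.002], [-0.72, 0.694, -0.0], [0.001, 0.001, -1.0]]
ft_force: [0.3, 0.0, -0.7]
opening: 1.006
t 7.08 pos [0.5014 0.1513 0.259 ] yaw 136.03 off [-0.0005 -0.0003  0.098 ] tw [ 0.06 -0.08 -0.07] F [ 0.3  0.  -0.7] M [-0.04  0.02  0.01] op 1.006 q [  11.  -10.  109.    0.   81. -125.]
```

```bash
python3 -m inch '{"twist":[[0,0,0],[0,0,0],[0,0,0],[0,0,0],[0,0,0],[0,0,0],[0,0,0],[0,0,0],[0,0,0],[0,0,0]],"offset":[[0,0,0.03],[0,0,0.065],[0,0,0.098],[0,0,0.098],[0,0,0.098],[0,0,0.098],[0,0,0.098],[0,0,0.098],[0,0,0.098],[0,0,0.098]],"grip":[1,1,1,1,0,0,0,0,0,0]}' 80
python3 -c "
from h import *
go([.5018,.1514,.161],136.1)"
```

```text
t: 8.32
eef_pos: [0.502, 0.1516, 0.1632]
tcp_rot: [[-0.694, -0.72, 0.0], [-0.72, 0.694, 0.001], [-0.001, 0.0, -1.0]]
ft_force: [-1.9, -0.0, 6.1]
opening: 0.318
t 8.32 pos [0.502  0.1516 0.1632] yaw 136.03 off [ 0.0002 -0.      0.0022] tw [ 0.01  0.03 -0.07] F [-1.9 -0.   6.1] M [ 0.05  0.41 -0.03] op 0.318 q [  11.   -6.  114.    0.   72. -125.]
```

```bash
python3 -m inch '{"twist":[[0,0,0],[0,0,0],[0,0,0]],"offset":[[0,0,0.001],[0,0,0.001],[0,0,0.001]],"grip":[0,0,0]}' 80
python3 -c "
from h import *
go([.5018,.1514,.161],136.1)"
```

```text
t: 8.7
eef_pos: [0.502, 0.1516, 0.1632]
tcp_rot: [[-0.694, -0.72, 0.0], [-0.72, 0.694, 0.001], [-0.001, 0.0, -1.0]]
ft_force: [-3.8, -0.6, 6.4]
opening: 0.314
t 8.7 pos [0.502  0.1516 0.1632] yaw 136.03 off [0.0003 0.     0.0022] tw [ 0.01  0.04 -0.07] F [-3.8 -0.6  6.4] M [-0.13  0.71  0.01] op 0.314 q [  11.   -6.  114.    0.   71. -125.]
```

```bash
python3 -c "
from h import *
f=robot.grab_frame('scene');cv2.imwrite('pics/s4.png',cv2.resize(f['image'][135:255,185:345],(800,600),interpolation=cv2.INTER_CUBIC))"
```

```text
(no output)
```

View pics/s4.png

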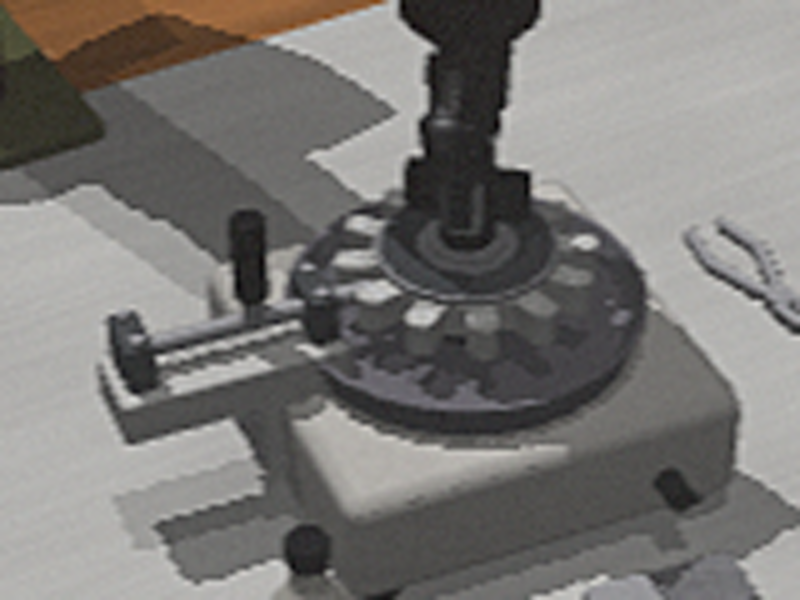

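The bolt handle at (248,260) is well forward. The fingers straddle the bar at (465,200), but the tips probably caught the wider boss. I'm reopening, rising 9 mm and closing again.

```bash
python3 -m inch '{"twist":[[0,0,0],[0,0,0],[0,0,0],[0,0,0],[0,0,0],[0,0,0],[0,0,0],[0,0,0],[0,0,0],[0,0,0]],"offset":[[0,0,0],[0,0,0],[0,0,-0.009],[0,0,-0.009],[0,0,-0.009],[0,0,-0.009],[0,0,-0.009],[0,0,-0.009],[0,0,-0.009],[0,0,-0.009]],"grip":[0.6,0.6,0.6,0,0,0,0,0,0,0]}' 80
python3 -c "
from h import *
go([.5018,.1514,.161],136.1)"
```

```text
t: 10.0
eef_pos: [0.5021, 0.1517, 0.1727]
tcp_rot: [[-0.694, -0.72, 0.001], [-0.72, 0.694, 0.001], [-0.001, 0.0, -1.0]]
ft_force: [-1.9, 1.4, 5.5]
opening: 0.165
t 10.0 pos [0.5021 0.1517 0.1727] yaw 136.03 off [ 0.0004 -0.      0.0117] tw [ 0.01  0.06 -0.07] F [-1.9  1.4  5.5] M [0.07 0.37 0.05] op 0.165 q [  11.   -6.  114.    0.   72. -125.]
```

Now it holds the bar (14 mm). I'm turning clockwise, which is +z in the tool frame.

```bash
python3 -m inch '{"twist":[[0,0,5],[0,0,11],[0,0,17],[0,0,23],[0,0,29],[0,0,35],[0,0,41],[0,0,45],[0,0,45]],"offset":[[0,0,0],[0,0,0],[0,0,0],[0,0,0],[0,0,0],[0,0,0],[0,0,0],[0,0,0],[0,0,0]],"grip":[0,0,0,0,0,0,0,0,0]}' 100
python3 -c "
from h import *
go([.5018,.1514,.172],61)"
```

```text
t: 11.12
eef_pos: [0.5022, 0.1514, 0.1728]
tcp_rot: [[-1.0, -0.019, 0.001], [-0.019, 1.0, 0.0], [-0.001, 0.0, -1.0]]
ft_force: [-1.0, -1.2, 2.1]
opening: 0.159
t 11.12 pos [0.5022 0.1514 0.1728] yaw 91.09 off [ 0.0004 -0.      0.0008] tw [2.000e-02 6.000e-02 3.009e+01] F [-1.  -1.2  2.1] M [-0.28  0.14  0.05] op 0.159 q [ 11.  -6. 114.  -0.  72. -80.]
```

```bash
python3 -m inch '{"twist":[[0,0,3],[0,0,6],[0,0,9],[0,0,12],[0,0,15]],"offset":[[0,0,0],[0,0,0],[0,0,0],[0,0,0],[0,0,0]],"grip":[0,0,0,0,0]}'
python3 -c "
from h import *
go([.5018,.1514,.172],61)"
python3 -m inch '{"twist":[[0,0,3],[0,0,6],[0,0,9],[0,0,12],[0,0,15]],"offset":[[0,0,0],[0,0,0],[0,0,0],[0,0,0],[0,0,0]],"grip":[0,0,0,0,0]}'
python3 -c "
from h import *
go([.5018,.1514,.172],61)
f=robot.grab_frame('scene');cv2.imwrite('pics/s5.png',cv2.resize(f['image'][135:255,185:345],(800,600),interpolation=cv2.INTER_CUBIC))"
```

```text
t: 11.75
eef_pos: [0.5022, 0.1512, 0.1728]
tcp_rot: [[-0.971, 0.24, 0.001], [0.24, 0.971, -0.001], [-0.001, -0.0, -1.0]]
ft_force: [-0.6, -1.5, 3.8]
opening: 0.162
t 11.75 pos [0.5022 0.1512 0.1728] yaw 76.1 off [0.0005 0.0001 0.0008] tw [-1.00e-02  7.00e-02  1.51e+01] F [-0.6 -1.5  3.8] M [-0.15  0.2   0.27] op 0.162 q [ 11.  -6. 114.  -0.  72. -65.]
t: 12.38
eef_pos: [0.5024, 0.1511, 0.173]
tcp_rot: [[-0.882, 0.472, 0.002], [0.472, 0.882, -0.003], [-0.004, -0.002, -1.0]]
ft_force: [-0.4, -0.4, 4.1]
opening: 0.159
t 12.38 pos [0.5024 0.1511 0.173 ] yaw 61.85 off [ 0.0007 -0.      0.001 ] tw [-0.11  0.21  0.85] F [-0.4 -0.4  4.1] M [-0.03  0.13  4.65] op 0.159 q [ 11.  -6. 114.  -0.  72. -51.]
```

View pics/s5.png

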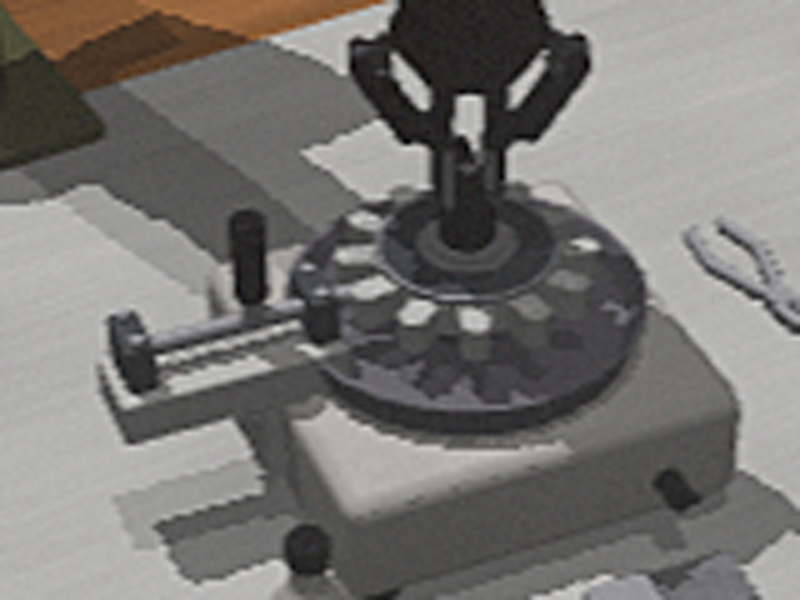

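Wrist torque rose from 0.27 to 4.65 N m, so the knob is at its stop, and the bolt handle at (248,260) is still home. I'm holding briefly, releasing and rising.

```bash
python3 -m inch '{"twist":[[0,0,1],[0,0,1],[0,0,1],[0,0,0],[0,0,0],[0,0,0],[0,0,0],[0,0,0],[0,0,0],[0,0,0]],"offset":[[0,0,0],[0,0,0],[0,0,0],[0,0,0],[0,0,0],[0,0,0],[0,0,-0.03],[0,0,-0.06],[0,0,-0.09],[0,0,-0.09]],"grip":[0,0,0,0,0.8,0.8,0.8,0.9,1,1]}'
python3 -c "
from h import *
go([.4866,.0253,.26],82.46)"
```

```text
t: 13.68
eef_pos: [0.5036, 0.1517, 0.2659]
tcp_rot: [[-0.879, 0.477, 0.007], [0.477, 0.879, -0.001], [-0.007, 0.003, -1.0]]
ft_force: [0.2, -0.3, 0.2]
opening: 0.998
t 13.68 pos [0.5036 0.1517 0.2659] yaw 61.52 off [-0.0453 -0.1192  0.0059] tw [  0.07   0.42 -20.94] F [ 0.2 -0.3  0.2] M [ 0.03 -0.01  0.  ] op 0.998 q [ 11. -10. 108.  -0.  82. -51.]
```

Next, back over the bolt handle, checking the knob angle from the top camera.

```bash
python3 -m inch '{"twist":[[0,0,-7],[0,0,-14],[0.07,0.42,-20.9],[0.07,0.42,-20.9],[0.07,0.42,-20.9],[0.07,0.42,-20.9]],"offset":[[-0.015,-0.04,0],[-0.03,-0.08,0.003],[-0.0453,-0.1192,0.0059],[-0.0453,-0.1192,0.0059],[-0.0453,-0.1192,0.0059],[-0.0453,-0.1192,0.0059]],"grip":[1,1,1,1,1,1]}'
python3 - <<'E'
from h import *
f=robot.grab_frame("top"); K=np.array(f["K"]); z=f["range_z"]; v,u=np.mgrid[:420,:560]
W=(np.stack([(u-K[0,2])/K[0,0]*z,(v-K[1,2])/K[1,1]*z,z],-1)-f["t"])@f["R"]
m=(np.hypot(W[...,0]-.5018,W[...,1]-.1513)<.045)&(W[...,2]>.183)&(W[...,2]<.205)&(z>0)
Q=W[m];w,V=np.linalg.eigh(np.cov(Q[:,:2].T)); print(m.sum(),"bar angle",np.degrees(np.arctan2(V[1,1],V[0,1]))%180)
cv2.imwrite("pics/t6.png",cv2.resize(f["image"][157:377,179:399],(600,600),interpolation=cv2.INTER_CUBIC))
go([.4866,.0253,.154],82.46)
E
```

```text
t: 14.42
eef_pos: [0.4865, 0.0262, 0.2595]
tcp_rot: [[-0.991, 0.132, -0.001], [0.132, 0.991, 0.001], [0.001, 0.0, -1.0]]
ft_force: [-0.1, 0.1, -0.1]
opening: 1.001
283 bar angle 162.51541259571158
t 14.47 pos [0.4866 0.0262 0.2597] yaw 82.44 off [-0.0002 -0.001   0.1057] tw [ 0.02 -0.03 -0.02] F [1.1 0.2 0.2] M [ 0.07 -0.   -0.04] op 1.0 q [ -3. -15. 113.   0.  82. -86.]
```

View pics/t6.png

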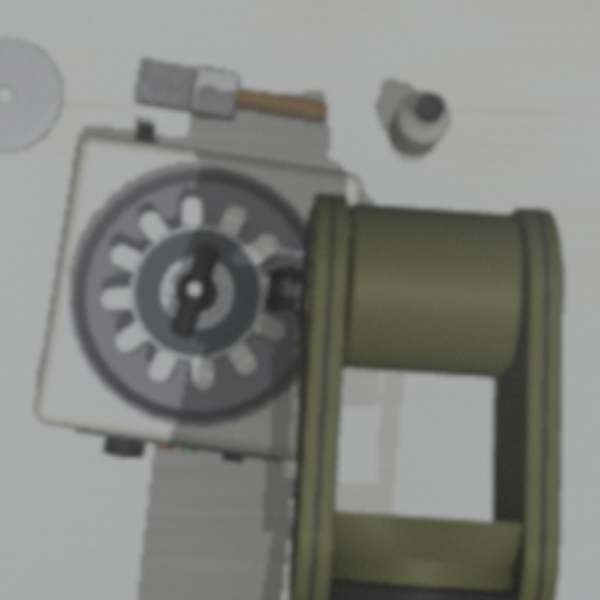

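The jaws ended at 61.5°, but the bar now lies at −17.5°, i.e. 11° less turn than the gripper made. It probably slipped in the pads at the stop. The bolt handle at (290,290) is still home. Before drawing the bolt, I'll regrip the bar squarely and confirm the stop.

```bash
python3 -m inch '{"twist":[[0,0,5],[0,0,10],[0,0,10],[0,0,10],[0,0,10],[0,0,10]],"offset":[[0.0015,0.04,0],[0.0015,0.08,0],[0.0015,0.126,0],[0.0015,0.126,0],[0.0015,0.126,0],[0.0015,0.126,0]],"grip":[1,1,1,1,1,1]}'
python3 - <<'E'
from h import *
f=robot.grab_frame("top"); r=robot.cut_out(f,"clamp_knob")
go([.5018,.1514,.1725],72.5)
E
```

```text
t: 15.22
eef_pos: [0.5016, 0.1509, 0.2597]
tcp_rot: [[-0.953, 0.302, -0.0], [0.302, 0.953, 0.0], [0.0, 0.0, -1.0]]
ft_force: [0.2, -0.1, 1.0]
opening: 1.0
t 15.32 pos [0.5017 0.1507 0.2598] yaw 72.37 off [0.0001 0.0007 0.0873] tw [ 0.01 -0.02 -0.13] F [-0.6  0.3  0.1] M [ 0.   -0.   -0.01] op 1.002 q [ 11. -10. 109.   0.  81. -62.]
```

```bash
python3 -m inch '{"twist":[[0,0,0],[0,0,0],[0,0,0],[0,0,0],[0,0,0],[0,0,0],[0,0,0],[0,0,0],[0,0,0],[0,0,0]],"offset":[[0,0.0007,0.03],[0,0.0007,0.06],[0,0.0007,0.087],[0,0.0007,0.087],[0,0.0007,0.087],[0,0.0007,0.087],[0,0.0007,0.087],[0,0.0007,0.087],[0,0.0007,0.087],[0,0.0007,0.087]],"grip":[1,1,1,0,0,0,0,0,0,0]}' 100
python3 -c "
from h import *
go([.5018,.1514,.1725],72.5)"
python3 -m inch '{"twist":[[0,0,2],[0,0,4],[0,0,4],[0,0,4]],"offset":[[0,0,0],[0,0,0],[0,0,0],[0,0,0]],"grip":[0,0,0,0]}'
python3 -c "
from h import *
go([.5018,.1514,.1725],72.5)"
```

```text
t: 16.58
eef_pos: [0.5026, 0.1511, 0.1746]
tcp_rot: [[-0.953, 0.303, 0.002], [0.303, 0.953, -0.0], [-0.002, 0.0, -1.0]]
ft_force: [-1.7, -2.5, 5.9]
opening: 0.159
t 16.57 pos [0.5026 0.1511 0.1746] yaw 72.38 off [0.0008 0.     0.0021] tw [ 0.02  0.09 -0.12] F [-1.7 -2.5  5.9] M [-0.4   0.41  0.01] op 0.159 q [ 11.  -7. 114.  -0.  73. -61.]
t: 17.08
eef_pos: [0.5026, 0.1511, 0.1747]
tcp_rot: [[-0.93, 0.367, 0.002], [0.367, 0.93, -0.001], [-0.002, -0.0, -1.0]]
ft_force: [-0.4, -1.4, 1.1]
opening: 0.16
t 17.07 pos [0.5026 0.1511 0.1747] yaw 68.48 off [0.0009 0.     0.0022] tw [-0.01  0.12 -4.02] F [-0.4 -1.4  1.1] M [-0.28  0.08  1.91] op 0.16 q [ 11.  -7. 114.  -0.  73. -58.]
```

```bash
python3 -m inch '{"twist":[[0,0,2],[0,0,4],[0,0,4],[0,0,4]],"offset":[[0,0,0],[0,0,0],[0,0,0],[0,0,0]],"grip":[0,0,0,0]}'
python3 -c "
from h import *
go([.5018,.1514,.1725],72.5)"
python3 -m inch '{"twist":[[0,0,0],[0,0,0],[0,0,0],[0,0,0],[0,0,-0.001],[0,0,0],[0,0,0],[0,0,0]],"offset":[[0,0,0],[0,0,0],[0,0,0],[0,0,0],[0,0,-0.03],[0,0,-0.06],[0,0,-0.09],[0,0,-0.09]],"grip":[0,0.8,0.8,0.8,0.8,1,1,1]}'
python3 - <<'E'
from h import *
go([.4866,.0253,.26],82.46)
f=robot.grab_frame("top"); K=np.array(f["K"]); z=f["range_z"]; v,u=np.mgrid[:420,:560]
W=(np.stack([(u-K[0,2])/K[0,0]*z,(v-K[1,2])/K[1,1]*z,z],-1)-f["t"])@f["R"]
m=(np.hypot(W[...,0]-.5018,W[...,1]-.1513)<.045)&(W[...,2]>.183)&(W[...,2]<.205)&(z>0)
print(m.sum())
if m.sum()>200:
    Q=W[m];w,V=np.linalg.eigh(np.cov(Q[:,:2].T)); print("bar angle",np.degrees(np.arctan2(V[1,1],V[0,1]))%180)
E
```

```text
t: 17.58
eef_pos: [0.5027, 0.151, 0.1748]
tcp_rot: [[-0.903, 0.429, 0.002], [0.429, 0.903, -0.001], [-0.003, -0.0, -1.0]]
ft_force: [-0.1, -2.0, 2.1]
opening: 0.159
t 17.57 pos [0.5027 0.151  0.1748] yaw 64.57 off [ 0.001  -0.0001  0.0023] tw [-0.02  0.15 -7.93] F [-0.1 -2.   2.1] M [-0.26  0.04  3.42] op 0.159 q [ 11.  -7. 114.  -0.  73. -54.]
t: 18.58
eef_pos: [0.504, 0.1516, 0.2681]
tcp_rot: [[-0.902, 0.431, 0.008], [0.431, 0.902, 0.0], [-0.007, 0.004, -1.0]]
ft_force: [-0.6, 0.2, 0.2]
opening: 1.001
t 18.57 pos [0.504  0.1516 0.2681] yaw 64.48 off [-0.0387 -0.1214  0.0079] tw [  0.16   0.44 -17.98] F [-0.6  0.2  0.2] M [-0.03 -0.03  0.  ] op 1.001 q [ 11. -10. 108.  -0.  82. -54.]
0
```

The torque climbs about 0.43 N m per degree starting from 72.5°, which matches elastic fingers against a hard stop at that bar angle. The knob is fully tight, so I'm going back to draw the bolt.

```bash
python3 -m inch '{"twist":[[0,0,-6],[0,0,-12],[0.16,0.44,-18],[0.16,0.44,-18],[0.16,0.44,-18],[0.16,0.44,-18]],"offset":[[-0.013,-0.04,0],[-0.026,-0.08,0.003],[-0.0387,-0.1214,0.0079],[-0.0387,-0.1214,0.0079],[-0.0387,-0.1214,0.0079],[-0.0387,-0.1214,0.0079]],"grip":[1,1,1,1,1,1]}'
python3 -m inch '{"twist":[[0,0,0],[0,0,0],[0,0,0],[0,0,0],[0,0,0],[0,0,0],[0,0,0],[0,0,0],[0,0,0],[0,0,0]],"offset":[[0,-0.001,0.03],[0,-0.001,0.07],[0,-0.001,0.105],[0,-0.001,0.105],[0,-0.001,0.105],[0,-0.001,0.105],[0,-0.001,0.105],[0,-0.001,0.105],[0,-0.001,0.105],[0,-0.001,0.105]],"grip":[1,1,1,1,0,0,0,0,0,0]}' 40
python3 -c "
from h import *
go([.4823,-.0075,.154],82.46)"
```

```text
t: 19.38
eef_pos: [0.4857, 0.026, 0.2574]
tcp_rot: [[-0.992, 0.13, -0.004], [0.13, 0.992, -0.0], [0.004, -0.001, -1.0]]
ft_force: [-0.2, -0.2, -0.1]
opening: 1.003
t: 20.62
eef_pos: [0.4857, 0.025, 0.1536]
tcp_rot: [[-0.992, 0.13, -0.003], [0.13, 0.992, -0.0], [0.003, -0.001, -1.0]]
ft_force: [-0.6, 0.5, 6.0]
opening: 0.221
t 20.62 pos [0.4857 0.025  0.1536] yaw 82.53 off [-0.0009 -0.0327 -0.0004] tw [-0.03 -0.15  0.07] F [-0.6  0.5  6. ] M [ 0.18  0.16 -0.04] op 0.221 q [ -3. -10. 119.  -0.  71. -86.]
```

```bash
python3 -m inch '{"twist":[[0,0,0],[0,0,0],[0,0,0],[0,0,0],[0,0,0],[0,0,0],[0,0,0],[0,0,0]],"offset":[[0,-0.006,0],[0,-0.012,0],[0,-0.018,0],[0,-0.024,0],[0,-0.03,0],[0,-0.035,0],[0,-0.036,0],[0,-0.036,0]],"grip":[0,0,0,0,0,0,0,0]}'
python3 -c "
from h import *
go([.4823,-.0085,.154],82.46)"
```

```text
t: 21.62
eef_pos: [0.4812, -0.0085, 0.1536]
tcp_rot: [[-0.991, 0.13, -0.002], [0.13, 0.991, 0.005], [0.003, 0.005, -1.0]]
ft_force: [1.4, 14.4, 2.9]
opening: 0.219
t 21.62 pos [ 0.4812 -0.0085  0.1536] yaw 82.51 off [-0.0011  0.0002 -0.0004] tw [ 0.29 -0.14  0.05] F [ 1.4 14.4  2.9] M [ 1.85 -0.21 -0.07] op 0.219 q [ -8. -11. 120.   0.  71. -90.]
```

Drawn back 33.8 mm onto the rear stop. I'm releasing, rising and moving clear.

```bash
python3 -m inch '{"twist":[[0,0,0],[0,0,0],[0,0,0],[0,0,0],[0,0,0],[0,0,0],[0,0,0],[0,0,0],[0,0,0],[0,0,0]],"offset":[[0,0,0],[0,0,0],[0,0,0],[0,0,0],[0,0,-0.04],[0,0,-0.09],[0,-0.03,-0.12],[0,-0.09,-0.12],[0,-0.15,-0.12],[0,-0.18,-0.12]],"grip":[0.8,0.8,0.8,0.9,1,1,1,1,1,1]}'
python3 - <<'E'
from h import *
go([.4823,-.0085,.154],82.46)
f=robot.grab_frame("top"); K=np.array(f["K"]); z=f["range_z"]; v,u=np.mgrid[:420,:560]
W=(np.stack([(u-K[0,2])/K[0,0]*z,(v-K[1,2])/K[1,1]*z,z],-1)-f["t"])@f["R"]
for c,r in(((.5018,.1513),.045),((.4812,-.0085),.035)):
    m=(np.hypot(W[...,0]-c[0],W[...,1]-c[1])<r)&(W[...,2]>.183)&(W[...,2]<.205)&(z>0)
    Q=W[m];w,V=np.linalg.eigh(np.cov(Q[:,:2].T)); print(m.sum(),Q.mean(0).round(4),"angle",np.degrees(np.arctan2(V[1,1],V[0,1]))%180)
for n in("oil_bottle","spare_disc","nipper","brush"): print(n,[world(d["centre"],f).round(3) for d in robot.mark_of(f,n)[:1]])
cv2.imwrite("pics/t7.png",cv2.resize(f["image"][157:377,179:399],(600,600),interpolation=cv2.INTER_CUBIC))
E
```

```text
t: 22.88
eef_pos: [0.4573, -0.1902, 0.2728]
tcp_rot: [[-0.991, 0.133, -0.002], [0.133, 0.991, 0.005], [0.002, 0.004, -1.0]]
ft_force: [0.3, 0.6, -1.2]
opening: 1.001
t 22.88 pos [ 0.4573 -0.1902  0.2728] yaw 82.36 off [-0.0009  0.1829  0.1196] tw [ 0.24 -0.14 -0.1 ] F [ 0.3  0.6 -1.2] M [-0.03 -0.01  0.01] op 1.001 q [ -29.  -14.  111.    0.   84. -111.]
274 [0.5019 0.1512 0.1921] angle 163.4958851453457
82 [ 0.4805 -0.0072  0.1946] angle 98.09242155259354
oil_bottle [array([ 0.65 , -0.031,  0.001])]
spare_disc [array([ 0.68 ,  0.334, -0.005])]
nipper [array([0.498, 0.388, 0.003])]
brush [array([ 0.679,  0.13 , -0.001])]
```

View pics/t7.png

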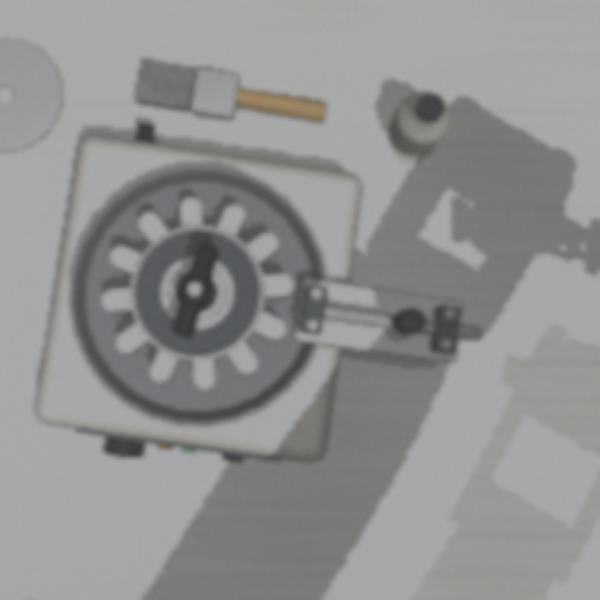

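The picture shows the handle back at (408,321), the bar turned to (203,245)–(185,330), the bystanders unmoved and the robot clear. I'm handing in.

```bash
python3 -c "
from h import *
print(robot.hand_in())"
```

```text
the job is handed in; nothing more can be done
None
```

The job is handed in at about 23 s on the robot's clock. All the steps look complete, though the hand-in gives no verdict.

- **Bolt in:** I gripped the handle and pushed the lock bolt 32 mm, until it would not move under 22 N.
- **Knob tightened:** I turned the knob clockwise until the wrist torque jumped from 0.27 to 4.65 N m.
- **Bolt out:** I drew the bolt back 33.8 mm onto its rear stop (14 N), then opened the gripper and moved clear.

**Problems on the way:**
- **First grip on the knob:** it closed at 27 mm instead of 16 mm, probably on the boss below the bar. I reopened, rose 9 mm and gripped again.
- **Turn angle:** the gripper turned 74° but the bar only about 64°. I gripped the bar again squarely and pushed. The torque rose steadily, with the bar stopped at the same angle, so the difference was flex in the fingers.

**Last checks:**
- **Bar:** it lies at 163.5°, against 162.5° just after tightening. The difference is within measuring noise.
- **Handle:** it is 160 mm from the spindle, so the bolt is out to within about 1 mm of its rear stop.
- **Bystanders:** all four are within about 5 mm of where they started.
- **Robot:** it touches nothing.

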